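Umbrella clamp check: straightedge to the base, hold the release at the third click

TASK

To check how far the umbrella stand's clamp ring opens, first pick up the ribbed straightedge and lay it flat on the ledge, flush along the front edge of the stand's base plate and about centred on that edge, and let go of it. Then press the stand's spring-return lever down past its first two clicks to the third and finish while still holding it down there with the gripper, so that the opening can be read off against the straightedge. The straightedge must stay flush, and the other things on the ledge and stand are to be left where they are.

Things in the scene. Friction and masses are not known exactly. Their poses are not given: they have to be found in the camera images.
- stand_edge (a point): middle of the upper front edge of the umbrella stand's base plate, 10 mm above the ledge. The front edge faces the robot. x points from the edge, square to it, to the back of the stand; y along the edge to the left; z up
- stand: the fixed aluminium umbrella stand, same axes, origin on the ledge under the middle of its base plate (180 mm deep, 240 wide, 10 thick). Lever housing 36 x 44 mm, 78 high, at x 35, y -60 mm; clamp ring on a 14 mm steel test shaft, 130 high, at x 35, y 45. The jaw's thin pointer lies low over the plate. Within 70 mm of the front edge nothing is higher than 16 mm above the ledge
- lever_top (a point): centre of the upper face of the press lever's square black paddle, 40 x 40 mm, flat and level, 125 mm above the ledge with the lever up; it moves straight down as the lever is pressed and springs back up when let go
- lever (a joint): how far the lever is pressed down, m: 0 up, 0.033 at its hard stop. Clicks (small ridges) pass at about 0.007, 0.017 and 0.027; the third position lies from 0.0285 to the stop. The return spring pushes up with about 6 N at the top and about 13 N at the bottom, each click adds 1 to 2 N; it never latches
- straightedge_mid (a point): centre of the loose aluminium straightedge (0.28 kg), 19 mm above the ledge as it lies: a plate 200 x 40 x 8 mm with an upright grip rib along the middle of its top, 160 long, 10 thick, from 8 to 38 mm above the ledge. x along its length, y across, z up; either long side may go to the stand. Lying flush, its centre line is 20 mm in front of the edge
- straightedge_a (a point): one end of the straightedge: the middle of its end, on the centre line, 100 mm from the centre along its x, 4 mm above its underside
- straightedge_b (a point): the other end, 100 mm from the centre against its x, likewise
- straightedge: the same straightedge, origin at the centre of its underside
- stapler: chrome desk stapler, 130 x 36 x 48 mm; to be left alone, origin at the centre of its underside
- paperweight: clear glass dome paperweight, 76 mm across, 46 mm high; to be left alone, origin at the centre of its underside
- badge: flat clear plastic visitor badge with its clip, 86 x 54 x 13 mm; to be left alone, origin at the centre of its underside
- fob: steel key fob, a 28 mm disc with a tongue, 59 mm long, 6 mm thick, lying on the left part of the stand's base plate (top of plate 10 mm above the ledge); to be left alone, origin at the underside of the disc's centre
- pencup: dark steel pen cup, 72 mm across, 95 mm high; to be left alone, origin at the centre of its underside
- bell: brass desk bell, 80 mm across, 56 mm high; to be left alone, origin at the centre of its underside
- cardtray: small dark wooden card tray, 100 x 65 x 30 mm; to be left alone, origin at the centre of its underside
Not all that is in view belongs to the job. There is more than one size of the straightedge; the job needs the smaller.

How it is judged:
By the outcome, as a careful person would: the job done as asked, in the order asked, and still so for the second after the job is handed in, while the arm keeps its last pose, push and grip.
It also fails if it takes over 58 s, if anything falls off the work surface, if the arm or the gripper's body presses on something with over 40 N, if the wrist force passes 120 N, or if a joint passes its speed limit or range.

ROBOT

A 6-joint arm with a two-finger parallel gripper is mounted at the origin on the work surface. World frame = base frame: x ahead of the robot, y to its left, z up, the work surface at z = 0. Lengths are in mm, angles in degrees, forces in N, time in s.
With the tool pointing down it reaches from about 300 to 850 mm from the base axis. Payload 4.2 kg.
Tool frame: the origin (TCP) lies between the finger pads; the fingertips stand 22 mm ahead of it and the grasp point (between the pads) lies 3 mm ahead of it; z points along the fingers, y is the direction in which the jaws open and shut (so a half turn about z gives the same grasp; the last joint's range is limited). The gripper opens to 91 mm and grips with 3 to 60 N. Pads are 32 mm wide; open, the fingers measure 118 mm over their backs; the gripper's body (76 mm by 178 mm) begins 60 mm behind the grasp point.
Start: joints at [71.276, 18.312, 89.639, -0, 72.044, -1.146], TCP at [173.657, 548.164, 235.976] pointing down, gripper open.
Joint ranges: [-177.97, 177.97], [-48.28, 115.42], [12.27, 149.76], [-77.06, 257.06], [2.81, 150.46], [-146.56, 146.56]. Speed limits (degrees/s): [147.25, 147.25, 180, 180, 180, 180].

INTERFACE

Orientations are given as [roll, pitch, yaw] about the fixed x, y, z axes, in that order (R = Rz(yaw) Ry(pitch) Rx(roll)).
In Python, from workcell import * gives the robot as it stands.
- The arm moves only by the shell command python3 -m jog 'ROWS' [OPENING] [FORCE]. ROWS is text: rows parted by semicolons, each of 6 numbers parted by spaces: the shift along the tool's x, y, z in units of 0.5 m (1.0 is 0.5 m), then the turn, a rotation vector about the tool's x, y, z in units of pi/2 rad (1.0 is pi/2 rad). A call has 1 to 20 rows; each row is the pose to reach, as a shift and turn from the pose measured when the call began, along the tool's axes at that moment; what a row does not reach only later rows make up. A row lasts 1/12 s, in which the tool goes at most 41.7 mm and 7.16 degrees, less where a joint would pass 70% of its speed; a pose out of reach is approached as far as the arm can. A call with a number of a shift or a turn outside -1 to 1 is refused whole. A call with a gripper value outside its range is refused whole. OPENING is the opening, from -1 (shut) to 1 (fully open), set as the call begins (- or left out, the last holds). The fingers move at their own pace and stop on an object; FORCE is the grip in N (left out, the last holds). Time passes only in rows, so rows that repeat a pose let the fingers close. It gives the time, the measured TCP pose, the force and the opening at its end, in the units of the state.
- state(): the state, without advancing time (a new reading comes with each control period).
- grab_frame(name): name is "side" or "top"; returns the picture (420x560x3 uint8, red, green, blue); there is no depth.
- calibration(name): a dict with "mtx" (3x3 intrinsics, pixels), "distortion" ([k1, k2, p1, p2, k3] as OpenCV has them; the pictures are not rectified), "rvec" (rotation vector, rad) and "tvec" (3), from world to camera coordinates, as OpenCV has them. Camera axes: x right, y down, z forward; pixel columns grow to the right and rows downward; lengths in mm; the calibration is good to about 2 mm. A picture is of the moment at which its call begins. calibration takes no time and is no camera call.
- job_done(): hands the job in, once; it reports no verdict.
Trained networks look in the newest picture that a camera, given by its name, has taken for a name from the list of things; names that differ only in an ending like _2 or _b are one class to them, and where a whole thing is asked for, a point or a joint stands for the part that bears it (a point fixed in the world has none). Each returns a list of dicts, best first, with "confidence" (0 to 1); they miss things now and then, are a little off and sometimes report something else, mostly with a low value. They report only what shows in the picture. A call takes as long as a camera call. They do not tell look-alikes from the thing itself.
- spot_in(query, camera): "rect" ([left, top, right, bottom] in pixels, round what is visible of it).
- tip_of(query, camera): "location" ([column, row] in pixels: a listed point, or the origin of a listed thing).
The state is a dict: "time_s": time; "qpos": joint angles; "qvel": joint speeds; "effort": joint torques, N m; "ee_pos": TCP position; "ee_rot": TCP orientation; "force": force on the tool from outside, world axes, zero at the start; "torque": the same for the moment, N m; "gripper_width": finger opening in mm.
Only numpy, scipy, OpenCV 4.12 (cv2) and the standard library are available. Lean on these libraries where they do the work, as an engineer would, in place of code of your own. Each camera call takes 0.05 s, during which the arm holds its last target. There are 200 camera calls.

## Working session

There is one attempt and no reset: what is moved stays moved. The work goes in short steps, Python scripts to look and compute and a shell command to move; the robot and the scene stay as the last step left them, time stands still between calls to the robot, and variables do not carry over. Pictures are saved under pics/ and viewed, about 8 in all and at most 12, crops included, and the job is handed in when it is done.

```bash
mkdir -p pics
cat > h.py <<'E'
from workcell import *
import numpy as np, cv2
from scipy.spatial.transform import Rotation as R
def ray(cam,px):
    c=calibration(cam);K=np.array(c["mtx"],float);d=np.array(c["distortion"],float)
    u=cv2.undistortPoints(np.array([[px]],float),K,d)[0,0]
    M=cv2.Rodrigues(np.array(c["rvec"],float))[0];t=np.array(c["tvec"],float).ravel()
    return -M.T@t, M.T@np.array([u[0],u[1],1.])
def at(cam,px,z):
    o,d=ray(cam,px);return o+d*(z-o[2])/d[2]
def proj(cam,P):
    c=calibration(cam)
    return cv2.projectPoints(np.array(P,float).reshape(-1,3),np.array(c["rvec"],float),np.array(c["tvec"],float),np.array(c["mtx"],float),np.array(c["distortion"],float))[0][:,0]
def save(img,name): cv2.imwrite("pics/"+name,img[:,:,::-1])
def rel(p,yaw=None):
    "tool-frame shift units to world point p, from measured pose"
    s=state();r=R.from_euler('xyz',s["ee_rot"],degrees=True)
    print("shift",np.round(r.inv().apply(np.array(p)-s["ee_pos"])/500,4),"mm",np.round(np.array(p)-s["ee_pos"],1))
E
python3 - <<'E'
from h import *
s=state();print(s)
a=grab_frame("top");b=grab_frame("side")
save(a,"t1.png");save(b,"s1.png")
for n in ["straightedge_mid","straightedge_a","straightedge_b","lever_top","stand_edge"]:
  z={"straightedge_mid":19,"straightedge_a":4,"straightedge_b":4,"lever_top":125,"stand_edge":10}[n]
  for cam in("top","side"):
    for q in tip_of(n,cam)[:4]:
      print(n,cam,np.round(q["location"]),round(q["confidence"],2),np.round(at(cam,q["location"],z)))
for cam in("top","side"):
  for q in spot_in("straightedge",cam): print(cam,q)
  c=calibration(cam);print(cam,np.round(ray(cam,(280,210))[0]))
E
```

```text
{'time_s': 0.0, 'qpos': array([ 7.12780998e+01,  1.83528130e+01,  8.97079964e+01, -1.30705173e-03,
        7.20431249e+01, -1.14586305e+00]), 'qvel': array([ 0.05661792,  0.04481899, -0.05457103, -0.0003304 ,  0.12166455,
        0.07721243]), 'effort': array([ 1.16214629e-03, -4.12462056e+01, -2.31983739e+01,  7.27124722e-02,
        4.60103306e-02, -1.41162245e-04]), 'ee_pos': array([173.48636213, 547.70613074, 235.0977216 ]), 'ee_rot': array([-1.79896062e+02, -8.36049222e-04,  1.62424366e+02]), 'force': array([-0.43671921, -1.46520467, -0.69550787]), 'torque': array([ 0.06547577, -0.03716689,  0.01871067]), 'gripper_width': 91.06610513528977}
straightedge_mid top [295. 280.] 0.75 [355. -67.  19.]
straightedge_mid top [372. 241.] 0.56 [ 464. -292.   19.]
straightedge_mid side [316. 292.] 0.73 [ 459. -282.   19.]
straightedge_mid side [245. 271.] 0.67 [354. -59.  19.]
straightedge_mid side [288. 195.] 0.5 [759. 225.  19.]
straightedge_a top [344. 294.] 0.97 [ 314. -208.    4.]
straightedge_a top [368. 242.] 0.95 [ 461. -282.    4.]
straightedge_a top [361. 210.] 0.87 [ 557. -268.   
[... 670 characters left out ...]
ightedge_b side [299. 313.] 0.79 [ 370. -307.    4.]
lever_top top [218. 225.] 0.67 [505. 135. 125.]
lever_top top [235. 175.] 0.55 [639.  91. 125.]
lever_top side [286. 195.] 0.66 [641.  86. 125.]
lever_top side [270. 223.] 0.53 [487. -25. 125.]
stand_edge top [221. 227.] 0.75 [511. 143.  10.]
stand_edge top [232. 176.] 0.24 [664. 110.  10.]
stand_edge side [249. 225.] 0.81 [525. 161.  10.]
top {'rect': [352.1, 209.1, 383.6, 276.4], 'confidence': 0.93}
top {'rect': [251.8, 264.3, 344.3, 305.4], 'confidence': 0.88}
top [ 370.  -23. 1325.]
side {'rect': [226.5, 246.0, 274.7, 306.0], 'confidence': 0.88}
side {'rect': [298.3, 271.7, 344.6, 319.8], 'confidence': 0.77}
side [ -331. -1148.  1022.]
```

Run:
```python
import cv2
a=cv2.imread("pics/t1.png");b=cv2.imread("pics/s1.png")
cv2.imwrite("pics/t1c.png",cv2.resize(a[110:330,160:426],(800,662))[:600])
cv2.imwrite("pics/s1c.png",cv2.resize(b[130:350,160:426],(726,600)))
```

```text
(no output)
```

View pics/t1c.png

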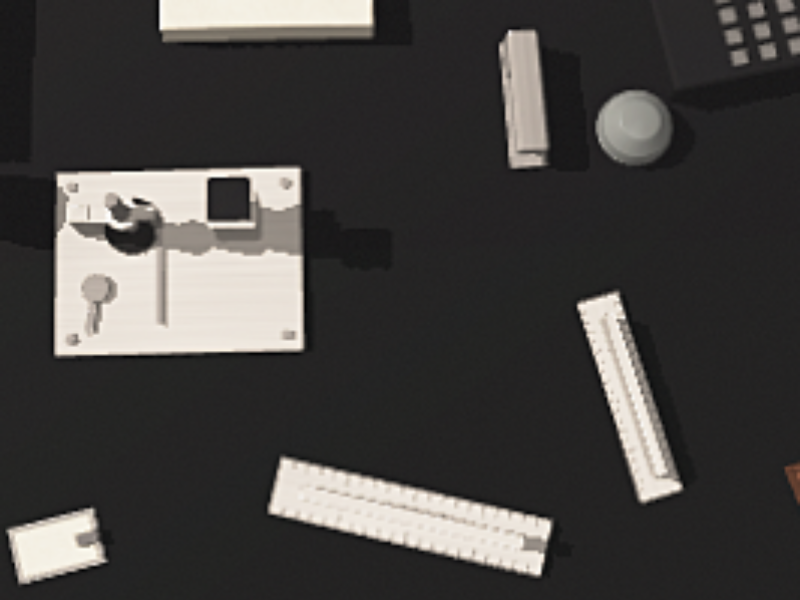

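View pics/s1c.png

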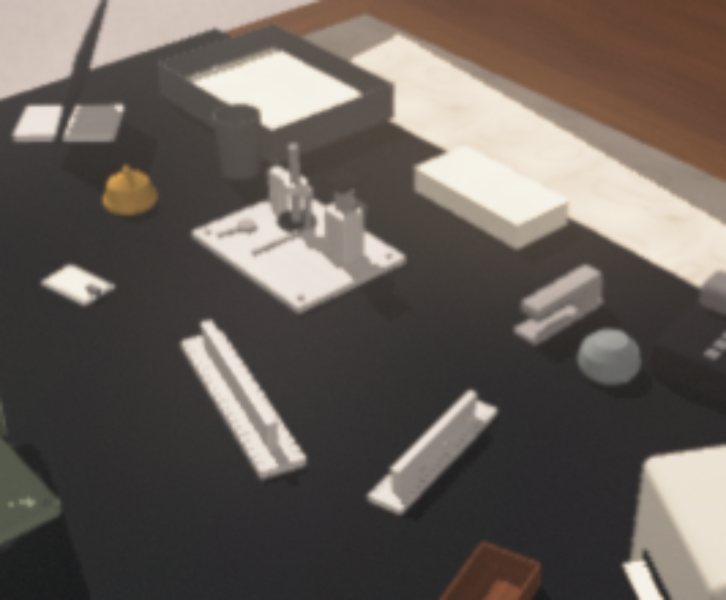

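The top picture shows two candidates: the long straightedge at top px (296,281), about 280 mm, and the short one at (369,241), about 195 mm. I choose the short one. The stand's front edge runs (179,228)–(261,227) and the paddle is at (236,176). Next I measure by segmentation.

```bash
cat >> h.py <<'E'
def blob(img,px,th=110):
    g=img.min(axis=2) if img.ndim==3 else img
    m=cv2.morphologyEx((g>th).astype(np.uint8),cv2.MORPH_CLOSE,np.ones((3,3)))
    n,l=cv2.connectedComponents(m)
    k=l[int(px[1]),int(px[0])]
    return l==k
E
python3 - <<'E'
from h import *
a=cv2.imread("pics/t1.png")[:,:,::-1]
for nm,px,z in(("short",(366,230),8),("long",(280,276),8),("stand",(190,215),10)):
    m=blob(a,px); cs,_=cv2.findContours(m.astype(np.uint8),cv2.RETR_EXTERNAL,cv2.CHAIN_APPROX_NONE)
    P=np.array([at("top",p,z)[:2] for p in max(cs,key=len)[:,0]],np.float32)
    r=cv2.minAreaRect(P);print(nm,m.sum(),r,np.round(cv2.boxPoints(r)).tolist())
for c in [(56,355),(303,351),(300,167),(56,173)]: print("stand corner",np.round(at("top",(c[0]/3.008+160,c[1]/3.008+110),10)))
for c in [(578,302),(620,292),(682,490),(641,502)]: print("short corner",np.round(at("top",(c[0]/3.008+160,c[1]/3.008+110),8)))
print("paddle",at("top",(229/3.008+160,199/3.008+110),125))
E
```

```text
short 967 ((463.5348815917969, -284.9804992675781), (201.29739379882812, 42.72211837768555), 15.9664306640625) [[361.0, -292.0], [373.0, -333.0], [566.0, -278.0], [554.0, -237.0]]
long 1787 ((352.6725769042969, -70.88417053222656), (265.0235290527344, 55.531341552734375), 75.68960571289062) [[293.0, -192.0], [347.0, -206.0], [412.0, 51.0], [359.0, 64.0]]
stand 4507 ((603.1779174804688, 149.3599853515625), (181.29940795898438, 241.69859313964844), 0.2716746926307678) [[512.0, 270.0], [513.0, 28.0], [694.0, 29.0], [693.0, 271.0]]
stand corner [511. 267.  10.]
stand corner [511.  27.  10.]
stand corner [693.  28.  10.]
stand corner [692. 270.  10.]
short corner [ 555. -240.    8.]
short corner [ 564. -282.    8.]
short corner [ 371. -334.    8.]
short corner [ 360. -294.    8.]
paddle [636.47082961  87.66418245 125.        ]
```

```bash
python3 -m jog '0 0 0 0 0 0.84;0 0 0 0 0 0.84;0 0 0 0 0 0.84;0 0 0 0 0 0.84;0 0 0 0 0 0.84;0 0 0 0 0 0.84;0 0 0 0 0 0.84;0 0 0 0 0 0.84;0 0 0 0 0 0.84;0 0 0 0 0 0.84;0 0 0 0 0 0.84' 1 20
```

```text
time_s: 1.62
ee_pos: [173.7, 548.2, 236.0]
ee_rot: [180.0, -0.0, 86.5]
force: [-0.6, -0.6, 0.5]
gripper_width: 91.5
```

```bash
python3 -m jog '-0.81 0.34 0 0 0 0.787;-0.81 0.34 0 0 0 0.787;-0.81 0.34 0 0 0 0.787;-0.81 0.34 0 0 0 0.787;-0.81 0.34 0 0 0 0.787;-0.81 0.34 0 0 0 0.787;-0.81 0.34 0 0 0 0.787;-0.81 0.34 0 0 0 0.787;-0.81 0.34 0 0 0 0.787;-0.81 0.34 0 0 0 0.787;-0.81 0.34 0 0 0 0.787;-0.81 0.34 0 0 0 0.787;-0.81 0.34 0 0 0 0.787;-0.81 0.34 0 0 0 0.787'; python3 -c "
from h import *
rel([463,-285,150])"
```

```text
time_s: 2.78
ee_pos: [318.7, 133.9, 236.1]
ee_rot: [-180.0, -0.0, 15.7]
force: [-0.2, -0.5, -0.8]
gripper_width: 91.1
shift [0.0515 0.8848 0.1715] mm [ 144.3 -418.9  -86.1]
```

```bash
python3 -m jog '0.052 0.885 0.17 0 0 0;0.052 0.885 0.17 0 0 0;0.052 0.885 0.17 0 0 0;0.052 0.885 0.17 0 0 0;0.052 0.885 0.17 0 0 0;0.052 0.885 0.17 0 0 0;0.052 0.885 0.17 0 0 0;0.052 0.885 0.17 0 0 0;0.052 0.885 0.17 0 0 0;0.052 0.885 0.17 0 0 0;0.052 0.885 0.17 0 0 0;0.052 0.885 0.17 0 0 0;0.052 0.885 0.17 0 0 0;0.052 0.885 0.17 0 0 0'
python3 - <<'E'
from h import *
s=state();print(s["ee_pos"],s["ee_rot"])
b=grab_frame("side");a=grab_frame("top")
# expected outline of short straightedge: plate top corners and rib top
c=np.array([463,-285]);th=np.radians(15.7);ux=np.array([np.cos(th),np.sin(th)]);uy=np.array([-ux[1],ux[0]])
def box(l,w,z): return [np.r_[c+i*l/2*ux+j*w/2*uy,z] for i,j in((1,1),(1,-1),(-1,-1),(-1,1))]
out=[]
for cam,im,o in(("side",b,(290,240)),("top",a,(330,190))):
    big=cv2.resize(im,None,fx=4,fy=4,interpolation=cv2.INTER_CUBIC)
    for l,w,z,col in((200,40,8,(255,0,0)),(160,10,38,(0,255,0))):
        cv2.polylines(big,[np.int32(np.round((proj(cam,box(l,w,z))+.5)*4))],True,col,1)
    out.append(big[o[1]*4:o[1]*4+400,o[0]*4:o[0]*4+400])
save(np.hstack(out),"c2.png")
E
```

```text
time_s: 3.95
ee_pos: [463.5, -283.2, 150.3]
ee_rot: [-179.9, 0.0, 15.8]
force: [0.4, 0.4, -0.2]
gripper_width: 90.9
[ 463.54807317 -283.23684759  150.30827738] [-1.79856533e+02  2.21377813e-02  1.57739825e+01]
```

View pics/c2.png

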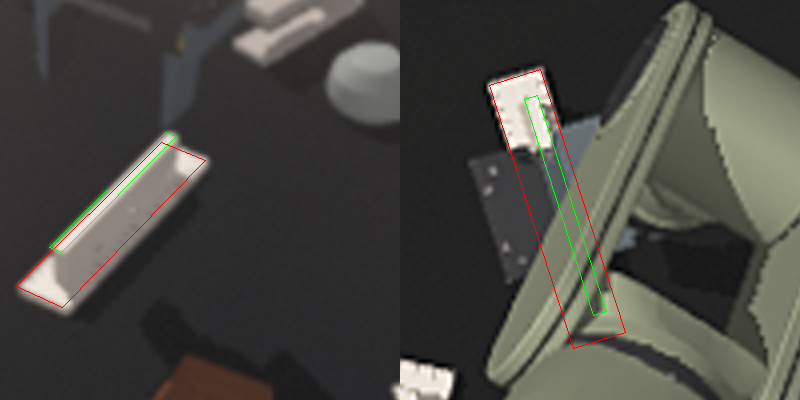

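The side view at px (318,293) shows the ribbed short straightedge. The 200x40 outline and rib overlay fit within about 2 mm, so the choice is confirmed and I go down to grasp.

```bash
python3 -m jog '0 0.003 0.07 0 0 0;0 0.003 0.14 0 0 0;0 0.003 0.19 0 0 0;0 0.003 0.22 0 0 0;0 0.003 0.234 0 0 0;0 0.003 0.234 0 0 0;0 0.003 0.234 0 0 0;0 0.003 0.234 0 0 0' && python3 -m jog '0 0 0 0 0 0;0 0 0 0 0 0;0 0 0 0 0 0;0 0 0 0 0 0;0 0 0 0 0 0;0 0 0 0 0 0;0 0 0 0 0 0;0 0 0 0 0 0;0 0 0 0 0 0;0 0 0 0 0 0;0 0 0 0 0 0;0 0 0 0 0 0' -0.9 30
```

```text
time_s: 4.72
ee_pos: [464.8, -284.5, 35.5]
ee_rot: [179.9, -0.1, 15.8]
force: [0.2, -0.9, 0.1]
gripper_width: 91.2
time_s: 5.72
ee_pos: [464.8, -284.5, 35.5]
ee_rot: [180.0, -0.1, 15.8]
force: [-0.5, -0.4, -0.3]
gripper_width: 14.0
```

```bash
python3 -m jog '0 0 0 0 0 0;0 0 0 0 0 0;0 0 0 0 0 0;0 0 0 0 0 0' -1 30; python3 -m jog '0 0 -0.04 0 0 0;0 0 -0.08 0 0 0;0 0 -0.12 0 0 0;0 0 -0.16 0 0 0;0 0 -0.2 0 0 0;0 0 -0.24 0 0 0;0 0 -0.24 0 0 0'
python3 - <<'E'
from h import *
rel([491,149,150])
E
```

```text
time_s: 6.05
ee_pos: [465.0, -284.8, 35.6]
ee_rot: [179.9, -0.2, 15.9]
force: [0.4, -1.1, 0.2]
gripper_width: 10.0
time_s: 6.63
ee_pos: [466.2, -285.4, 158.8]
ee_rot: [179.7, -0.4, 15.8]
force: [0.9, -1.2, -2.3]
gripper_width: 9.9
shift [ 0.2849 -0.8224  0.0146] mm [ 24.8 434.4  -8.8]
```

```bash
python3 -m jog '0.225 -0.839 0 0 0 -0.827;0.225 -0.839 0 0 0 -0.827;0.225 -0.839 0 0 0 -0.827;0.225 -0.839 0 0 0 -0.827;0.225 -0.839 0 0 0 -0.827;0.225 -0.839 0 0 0 -0.827;0.225 -0.839 0 0 0 -0.827;0.225 -0.839 0 0 0 -0.827;0.225 -0.839 0 0 0 -0.827;0.225 -0.839 0 0 0 -0.827;0.225 -0.839 0 0 0 -0.827;0.225 -0.839 0 0 0 -0.827;0.225 -0.839 0 0 0 -0.827;0.225 -0.839 0 0 0 -0.827;0.225 -0.839 0 0 0 -0.827'
python3 - <<'E'
from h import *
a=grab_frame("side");b=grab_frame("top")
s=state();print(s)
th=np.radians(0.27);ux=np.array([np.cos(th),np.sin(th)]);uy=np.array([-ux[1],ux[0]])
def pts(c,L): return [np.r_[c+x*ux+y*uy,z] for x,y,z in L]
c=np.array([603,149.3]);out=[]
for cam,im,o in(("side",a,(215,170)),("top",b,(165,140))):
    big=cv2.resize(im,None,fx=4,fy=4,interpolation=cv2.INTER_CUBIC)
    for L,col in(([(-90,-120,10),(-90,120,10),(90,120,10),(90,-120,10)],(255,0,0)),([(15,-80,125),(15,-40,125),(55,-40,125),(55,-80,125)],(0,255,0))):
        cv2.polylines(big,[np.int32(np.round((proj(cam,pts(c,L))+.5)*4))],True,col,1)
    out.append(big[o[1]*4:o[1]*4+420,o[0]*4:o[0]*4+400])
save(np.hstack(out),"c3.png")
E
```

```text
time_s: 7.88
ee_pos: [459.4, 147.6, 156.4]
ee_rot: [179.6, 0.3, 90.2]
force: [-0.9, 0.3, -3.7]
gripper_width: 9.5
{'time_s': 7.9833, 'qpos': array([ 16.66973404,  13.88522997, 108.45636582,  -0.4260161 ,
        57.30009616,  16.75089329]), 'qvel': array([ 0.11373778, -0.0883068 , -0.31769717, -0.05454652,  0.02713781,
       -0.00868676]), 'effort': array([ 2.05799513e-01, -3.52689815e+01, -2.11724210e+01,  5.18193073e-02,
       -1.50410476e-02,  9.59960271e-04]), 'ee_pos': array([459.78888296, 147.63442698, 156.78536289]), 'ee_rot': array([179.55384723,   0.24159501,  90.14693037]), 'force': array([ 0.86943426,  0.25855567, -2.88954273]), 'torque': array([-0.06684413,  0.07126012,  0.04061397]), 'gripper_width': 9.881407977977622}
```

View pics/c3.png

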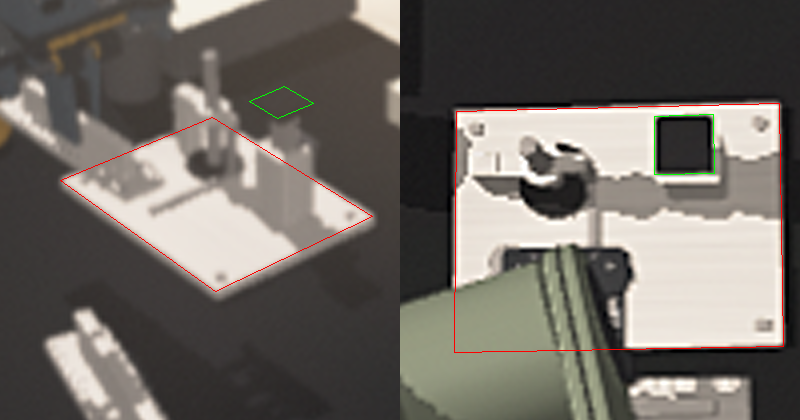

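The side view shows the held straightedge in front of the stand, and the stand outline fits within about 2 mm (front-right corner at side px ~(269,243)). The paddle outline fits in the top view. Now I lower to the ledge in front of the stand.

```bash
python3 -m jog '0.006 0 0.06 0.005 0.003 0;0.006 0 0.12 0.005 0.003 0;0.006 0 0.18 0.005 0.003 0;0.006 0 0.21 0.005 0.003 0;0.006 0 0.225 0.005 0.003 0;0.006 0 0.232 0.005 0.003 0;0.006 0 0.238 0.005 0.003 0;0.006 0 0.241 0.005 0.003 0;0.006 0 0.241 0.005 0.003 0;0.006 0 0.241 0.005 0.003 0'
python3 - <<'E'
from h import *
import time
s=state();print(s["ee_pos"],s["ee_rot"],s["force"],s["torque"])
E
```

```text
time_s: 8.82
ee_pos: [461.3, 150.3, 37.1]
ee_rot: [179.9, -0.1, 90.1]
force: [-1.1, 0.1, -3.5]
gripper_width: 9.6
[461.34415402 150.28517949  37.13362505] [ 1.79897746e+02 -5.78026501e-02  9.01491693e+01] [-1.06836071  0.08011106 -3.50466628] [-0.11543993 -0.01231159  0.03666583]
```

```bash
python3 -m jog '0 0.02 0 0 0 0;0 0.04 0 0 0 0;0 0.05 0 0 0 0;0 0.05 0.002 0 0 0.001;0 0.05 0.004 0 0 0.001;0 0.05 0.004 0 0 0.001'; python3 -m jog '0 0.002 0 0 0 0;0 0.004 0 0 0 0;0 0.004 0 0 0 0'; python3 -m jog '0 0.002 0 0 0 0;0 0.004 0 0 0 0;0 0.004 0 0 0 0'
```

```text
time_s: 9.32
ee_pos: [487.3, 150.5, 35.6]
ee_rot: [179.8, -0.1, 90.0]
force: [2.0, -0.8, 1.5]
gripper_width: 10.0
time_s: 9.57
ee_pos: [488.2, 150.4, 35.5]
ee_rot: [179.9, -0.1, 90.0]
force: [-2.0, 0.1, 1.9]
gripper_width: 10.0
time_s: 9.82
ee_pos: [490.3, 150.4, 35.6]
ee_rot: [179.9, -0.1, 90.0]
force: [-1.1, -0.2, 2.4]
gripper_width: 10.0
```

```bash
python3 -m jog '0 0.002 0 0 0 -0.002;0 0.004 0 0 0 -0.002;0 0.004 0 0 0 -0.002'; python3 -m jog '0 0.002 0 0 0 0;0 0.004 0 0 0 0;0 0.004 0 0 0 0'
```

```text
time_s: 10.07
ee_pos: [492.5, 150.4, 35.5]
ee_rot: [179.9, -0.1, 90.2]
force: [-2.2, -1.1, 1.2]
gripper_width: 9.7
time_s: 10.32
ee_pos: [493.9, 150.3, 35.5]
ee_rot: [-180.0, -0.1, 90.3]
force: [-4.1, 1.0, 4.1]
gripper_width: 10.0
```

```bash
python3 -m jog '0 0.002 0 0 0 0;0 0.004 0 0 0 0;0 0.004 0 0 0 0;0 0.004 0 0 0 0'; python3 -c "
from h import *
s=state();print(s['force'],s['torque'])"; python3 -m jog '0 0.003 0 0 0 0;0 0.004 0 0 0 0;0 0.004 0 0 0 0;0 0.004 0 0 0 0';python3 -c "
from h import *
s=state();print(s['force'],s['torque'])"
```

```text
time_s: 10.65
ee_pos: [494.0, 150.3, 35.6]
ee_rot: [-179.8, -0.0, 90.3]
force: [-7.9, 1.8, 7.3]
gripper_width: 10.0
[-7.91522441  1.80866785  7.33860054] [0.39856669 1.33475433 0.31593327]
time_s: 10.98
ee_pos: [494.2, 150.3, 35.6]
ee_rot: [-179.6, -0.0, 90.3]
force: [-8.0, 1.1, 7.5]
gripper_width: 9.7
[-8.00856546  1.05769332  7.51970367] [0.48492474 1.38353985 0.27644321]
```

```bash
python3 -m jog '0 0 0 0 0 -0.002;0 0 0 0 0 -0.002;0 0 0 0 0 -0.002';python3 -c "
from h import *
s=state();print(s['force'],s['torque'],s['ee_rot'])"; python3 -m jog '0 0 0 0 0 0;0 0 0 0 0 0;0 0 0 0 0 0;0 0 0 0 0 0;0 0 0 0 0 0;0 0 0 0 0 0' -0.43 30
```

```text
time_s: 11.23
ee_pos: [494.2, 150.3, 35.7]
ee_rot: [-179.6, -0.0, 90.4]
force: [-4.4, 0.7, 3.0]
gripper_width: 9.8
[-4.41609356  0.69229271  3.03304674] [ 0.22238568  0.70223767 -0.09170885] [-1.79558414e+02 -1.88793232e-02  9.04392747e+01]
time_s: 11.73
ee_pos: [494.5, 150.4, 35.7]
ee_rot: [-179.6, -0.0, 90.4]
force: [-0.6, 0.0, 0.5]
gripper_width: 25.9
```

```bash
python3 -m jog '0 0 -0.03 0 0 0;0 0 -0.07 0 0 0;0 0 -0.12 0 0 0;0 0 -0.19 0 0 0;0 0 -0.26 0 0 0;0 0 -0.3 0 0 0;0 0 -0.3 0 0 0'; python3 -m jog '-0.3 -0.2 0 -0.004 0 0;-0.3 -0.2 0 -0.004 0 0;-0.3 -0.2 0 -0.004 0 0;-0.3 -0.2 0 -0.004 0 0;-0.3 -0.2 0 -0.004 0 0;-0.3 -0.2 0 -0.004 0 0' -1
python3 - <<'E'
from h import *
a=grab_frame("side");b=grab_frame("top")
np.save("b.npy",b);np.save("a.npy",a)
th=np.radians(0.3);ux=np.array([np.cos(th),np.sin(th)]);uy=np.array([-ux[1],ux[0]])
out=[]
for cam,im,o in(("side",a,(215,180)),("top",b,(170,170))):
    out.append(cv2.resize(im[o[1]:o[1]+80,o[0]:o[0]+100],(400*1,320),interpolation=cv2.INTER_CUBIC))
save(np.hstack(out),"c4.png");print(state()["ee_pos"])
E
```

```text
time_s: 12.32
ee_pos: [498.4, 151.1, 190.6]
ee_rot: [179.8, -0.2, 90.4]
force: [0.8, 0.1, -0.2]
gripper_width: 25.9
time_s: 12.82
ee_pos: [397.5, -1.3, 189.3]
ee_rot: [179.6, -0.2, 90.2]
force: [0.7, -0.5, -0.4]
gripper_width: 0.7
[400.09631004   0.50965991 189.73379906]
```

View pics/c4.png

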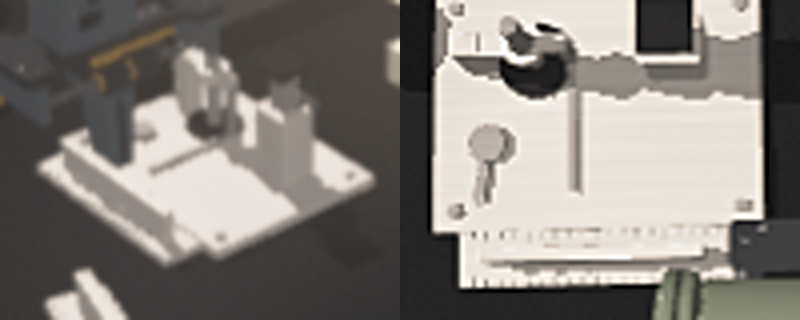

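The straightedge lies flush along the front edge. Its left end is ~6.5 px (~19 mm) in from the plate's left corner, against 20 mm ideal, so it is well centred. Now the lever.

```bash
python3 -c "
from h import *
rel([638,88.5,155]);print(state()['ee_rot'])"
```

```text
shift [0.1727 0.4762 0.0749] mm [237.9  88.  -34.7]
[179.42107503  -0.21434867  90.36434852]
```

```bash
python3 -m jog '0.173 0.476 0 0.006 0.002 0;0.173 0.476 0 0.006 0.002 0;0.173 0.476 0 0.006 0.002 0;0.173 0.476 0 0.006 0.002 0;0.173 0.476 0 0.006 0.002 0;0.173 0.476 0 0.006 0.002 0;0.173 0.476 0.03 0.006 0.002 0;0.173 0.476 0.06 0.006 0.002 0;0.173 0.476 0.065 0.006 0.002 0;0.173 0.476 0.065 0.006 0.002 0'
python3 - <<'E'
from h import *
rel([638,88.5,148])
a=grab_frame("side");b=grab_frame("top")
out=[cv2.resize(a[150:250,230:330],(400,400)),cv2.resize(b[140:240,180:280],(400,400))]
save(np.hstack(out),"c5.png")
E
```

```text
time_s: 13.75
ee_pos: [637.5, 90.3, 157.6]
ee_rot: [-179.8, -0.4, 90.5]
force: [-0.7, -0.1, 0.2]
gripper_width: 0.5
shift [-0.0037  0.001   0.0192] mm [ 0.5 -1.8 -9.6]
```

View pics/c5.png

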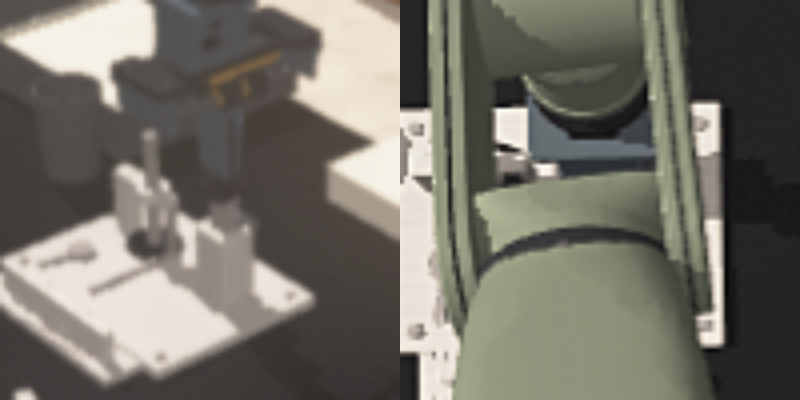

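The side view shows the closed fingers just above the paddle (side px ~(285,200)), with the straightedge still flush. Now I press in steps.

```bash
python3 -m jog '-0.003 0 0.01 0 0 0;-0.003 0 0.018 0 0 0;-0.003 0 0.024 0 0 0;-0.003 0 0.024 0 0 0;-0.003 0 0.024 0 0 0'; python3 -m jog '0 0 0.01 0 0 0;0 0 0.02 0 0 0;0 0 0.03 0 0 0;0 0 0.03 0 0 0;0 0 0.03 0 0 0'; python3 -m jog '0 0 0.008 0 0 0;0 0 0.016 0 0 0;0 0 0.02 0 0 0;0 0 0.02 0 0 0;0 0 0.02 0 0 0'
```

```text
time_s: 14.27
ee_pos: [638.0, 88.0, 148.2]
ee_rot: [179.9, -0.4, 90.4]
force: [-0.8, -0.6, -0.2]
gripper_width: 0.3
time_s: 14.68
ee_pos: [638.7, 88.0, 135.0]
ee_rot: [179.8, -0.4, 90.4]
force: [-1.3, 0.1, 7.5]
gripper_width: 0.2
time_s: 15.1
ee_pos: [638.6, 88.1, 126.7]
ee_rot: [179.7, -0.4, 90.4]
force: [-3.2, 0.3, 8.0]
gripper_width: 0.5
```

```bash
python3 -m jog '0 0 0.006 0 0 0;0 0 0.012 0 0 0;0 0 0.016 0 0 0;0 0 0.016 0 0 0;0 0 0.016 0 0 0'; python3 -m jog '0 0 0.003 0 0 0;0 0 0.006 0 0 0;0 0 0.006 0 0 0;0 0 0.006 0 0 0'
```

```text
time_s: 15.52
ee_pos: [638.6, 88.0, 121.0]
ee_rot: [179.7, -0.4, 90.4]
force: [-2.8, -0.4, 11.4]
gripper_width: 0.6
time_s: 15.85
ee_pos: [638.6, 88.0, 120.5]
ee_rot: [179.6, -0.4, 90.4]
force: [-4.2, 0.2, 10.2]
gripper_width: 0.7
```

```bash
python3 -m jog '0 0 0.005 0 0 0;0 0 0.01 0 0 0;0 0 0.012 0 0 0;0 0 0.012 0 0 0;0 0 0.012 0 0 0'; python3 -m jog '0 0 0.005 0 0 0;0 0 0.01 0 0 0;0 0 0.01 0 0 0;0 0 0.01 0 0 0;0 0 0.01 0 0 0'
```

```text
time_s: 16.27
ee_pos: [638.6, 88.0, 116.9]
ee_rot: [179.5, -0.4, 90.4]
force: [-4.5, 0.1, 11.2]
gripper_width: 0.6
time_s: 16.68
ee_pos: [638.6, 88.0, 114.6]
ee_rot: [179.4, -0.5, 90.4]
force: [-4.2, -0.9, 13.7]
gripper_width: 0.3
```

```bash
python3 -m jog '0 0 0.004 0 0 0;0 0 0.008 0 0 0;0 0 0.008 0 0 0;0 0 0.008 0 0 0;0 0 0.008 0 0 0';  python3 -m jog '0 0 0.006 0 0 0;0 0 0.009 0 0 0;0 0 0.009 0 0 0;0 0 0.009 0 0 0;0 0 0.009 0 0 0'
```

```text
time_s: 17.1
ee_pos: [638.6, 88.0, 114.3]
ee_rot: [179.3, -0.5, 90.4]
force: [-6.6, 0.1, 17.4]
gripper_width: 0.6
time_s: 17.52
ee_pos: [638.6, 88.0, 114.3]
ee_rot: [179.2, -0.5, 90.4]
force: [-7.0, -0.6, 20.6]
gripper_width: 0.4
```

The hard stop is reached: z stays at 114.3 while the force rises past the spring's 13 N. One last look.

Run:
```python
from h import *
a=grab_frame("side");b=grab_frame("top");s=state();print(s["time_s"],s["ee_pos"],s["force"])
a0=cv2.imread("pics/s1.png")[:,:,::-1]
save(np.hstack([cv2.resize(a[150:250,215:315],(400,400)),cv2.resize(b[60:340,160:440],(400,400))]),"c6.png")
```

```text
17.6167 [638.61372406  87.99552041 114.22664932] [-6.77548748 -0.26578007 20.41096457]
```

View pics/c6.png

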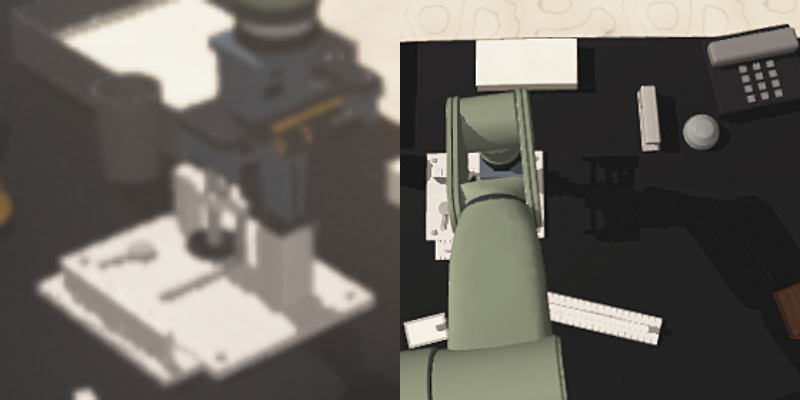

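The side view shows the paddle pressed down onto the housing under the fingers (side px ~(287,205)). The straightedge is flush along the front edge and the other things stand where they were.

```bash
python3 -c "
from workcell import *
print(job_done())"
```

```text
the job is handed in; nothing more can be done
None
```

The job is handed in: the smaller (200 mm) straightedge lies along the stand's front edge, and the gripper is still holding the lever down at its stop. It took about 17.6 s of the 58 s allowed.

- **Straightedge:** I laid it flat in front of the base plate, pushed it against the edge until I felt contact (about 8 N), and let go. Afterwards the pictures showed it flush. Its left end is about 19 mm in from the plate's corner, against 20 mm if perfectly centred.
- **Lever:** I pressed it with the closed fingers past all three clicks to the hard stop, about 32.7 mm down. The height stopped changing while the upward force rose to about 20 N, more than the spring gives.
- **Last look:** the straightedge was still flush, and everything else in view was where it had been. The arm hid parts of the top view, such as the right half of the straightedge and part of the badge.
- **Small disagreements:** contact put the front edge about 2 mm further back than the camera measured, within the calibration error. Holding the lever also puts about 7 N of sideways force on the fingers, which showed no effect in the pictures.

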